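Third hand at the holding jig: gate down, load the block, hold it on the fence

ROBOT

A 7-joint arm with a two-finger parallel gripper is mounted at the origin on a cart in front of the work surface, level with it; the furniture and walls round the work are solid. World frame = base frame: x ahead of the robot, y to its left, z up, the work surface at z = 0. Lengths are in mm, angles in rad, forces in N, time in s.
With the tool pointing down it reaches from about 425 to 975 mm from the base axis. Payload 16.7 kg.
Tool frame: the origin (TCP) lies at the very end of the fingers, on their centre line; the grasp point (between the pads) lies behind it (bot.tcp_to_grasp is the z of the grasp point in the tool frame, in mm); z points along the fingers, y is the line along which they close (so a half turn about z gives the same grasp; the last joint's range is limited). The gripper opens to 85 mm and grips with 20 to 120 N. Pads are 22 mm wide; open, the fingers measure 114 mm over their backs; the gripper's body (76 mm by 85 mm) begins 54 mm behind the grasp point. The pads swing forward as they close: fully open they stand 13 mm farther back than shut.
Start: joints at [1.065, 0.426, 0.074, 1.606, -0.034, 1.111, -0.067], TCP at [235.097, -632.697, 231.302] pointing down, gripper open.
Joint ranges: [-2.85, 2.85], [-0.5, 2.14], [-1.23, 1.37], [0.21, 2.46], [-1.02, 4.16], [0.16, 2.05], [-2.73, 2.73]. Speed limits (rad/s): [1.89, 1.89, 2.39, 2.39, 3.01, 3.01, 3.01].

INTERFACE

Orientations are given as [roll, pitch, yaw] about the fixed x, y, z axes, in that order (R = Rz(yaw) Ry(pitch) Rx(roll)).
In Python, from station import bot, optics gives the robot as it stands. The module is installed in compiled form; this text tells all that it offers.
- The arm moves only by the tool move_arm, never from a script. Its argument "targets" is a list of rows, each a list of 5 numbers: the gripper's target within -1 to 1 (fully open at 1, half-way at 0, shut at -1), then the shift along the tool's x, y, z scaled (see below), then the turn about the tool's z scaled (see below). A call has 1 to 8 rows; each row is the pose to reach, as a shift and turn from the pose commanded when the call began, along the tool's axes at that moment, turning the shorter way round; what a row does not reach only later rows make up. The controller multiplies each number of a shift by 120 mm and each number of a turn by 2 pi rad. A row lasts 1/8 s, in which the tool goes at most 62.5 mm and 10.7 degrees, less where a joint would pass 70% of its speed; a pose out of reach is approached as far as the arm can. A call with a number of a shift or a turn outside -1 to 1 is refused whole. A call with a gripper value outside its range is refused whole. The fingers move at their own pace and stop on an object; the grip force is fixed at half the most. Time passes only in rows, so rows that repeat a pose let the fingers close. It gives the time, the measured TCP pose, the force, the opening and the grip force at its end, in the units of the state.
- bot.sense(): the state, without advancing time (a new reading comes with each control period).
- optics.grab_frame(name): name is "scene" or "top"; returns a dict with "frame" (420x560x3 uint8, blue, green, red), "range_z" (420x560 float32, mm along the optical axis (not along the pixel's ray), 0 where there is no reading), "fov_y" (degrees; the focal length in pixels is half the picture's height over the tangent of half this angle, whatever the lens; pixels are square), "cx", "cy" (the principal point, pixels), "extrinsics" (4x4, takes a point from camera to world coordinates). Camera axes: x right, y up, looking along -z (the intrinsics and any distortion apply to the point x, -y, -z); pixel columns grow to the right and rows downward; lengths in mm; the calibration is good to about 2 mm. A picture is of the moment at which its call begins.
- bot.close_job(): hands the job in; it is judged then, once.
The state is a dict: "clock": time; "joint_positions": joint angles; "qvel": joint speeds; "effort": joint torques, N m; "ee_pos": TCP position; "orientation": TCP orientation; "contact_force": force on the tool from outside, world axes, zero at the start; "torque": the same for the moment, N m; "width": opening from 0.0 (shut) to 1.0 (fully open); "grasp_force": force on a finger pad.
Only numpy, scipy, OpenCV 4.12 (cv2) and the standard library are available. Lean on these libraries where they do the work, as an engineer would, in place of code of your own. Each camera call takes 0.05 s, during which the arm holds its last target. There are 200 camera calls.

TASK

Be the third hand at the small metal holding jig: pull its upright bottom-hinged gate down towards you, lay the oak packing block lengthwise along the middle of the raised bed with one end to the fence, and let go of the block. Then push the gate back up from your side until its spring-loaded pad presses the block squared up against the fence and is pushed in about half-way, and finish while still holding the gate there with that steady push, touching only the jig, so that a colleague can fasten the block. Leave the other tools where they lie.

Things in the scene. Friction and masses are not known exactly. Their poses are not given: they have to be found in the camera images.
- jig: grey steel holding jig fixed to the bench, base plate 147 x 120 mm, 10 mm thick (x -85 to +62 mm). Origin on the bench top, on the centreline; x from gate to fence, y left, z up. Raised bed: dark steel strip, x -55 to +35 mm, 40 mm wide, top at z = 24 mm; fingers may pass on both sides of it. Hinge axis of the gate: along y at x = -70, z = 24 mm; lugs at y = +-47 mm, 32 mm high
- fence: upright bare steel fence plate fixed on the jig at the far end of the bed, 100 mm wide, top 70 mm above the bench. Origin: middle of the foot of its near face (jig x = +35 mm, z = 10 mm); x points out of the back; the block's end goes against the near face, x = 0
- bed_center (a point): point on top of the bed, z = 24 mm, over which the middle of the block lies when its end is on the fence (42.5 mm in front of the fence face); axes as the jig's
- gate (a joint): angle of the gate in rad: 0 leaning inwards 0.40 rad towards the fence (stop), 0.40 upright, 1.50 fully down at its stop, sloping 0.47 rad above level towards the robot. Leaf 80 mm wide, 8 mm thick. Near upright it stays put (light friction); pulled over 0.5 rad past upright it drops to its lower stop. With the block on the fence the pad touches it at about 0.68, is half-way in at about 0.40, fully in near 0.03
- gate_lip (a point): middle of the dark round bar of 12 mm diameter, 80 mm long along y, which is the top edge of the gate, 65 mm from the hinge axis; it can be hooked with the fingers behind it or pinched. Height above the bench: 89 mm with the gate upright, about 53 mm fully down, when it is 58 mm in front of the hinge axis
- pad (a joint): travel of the sprung pad into the gate in m: 0 out, 0.008 half-way, 0.016 fully in. Spring: 4 N to start it moving plus 1 N per mm, so 12 N at half-way
- pad_face (a point): middle of the face of the round smooth black nylon pad, 22 mm diameter, on the fence side of the gate, 24 mm up the gate from the hinge axis; its face stands 28 mm from the hinge line when out
- block_center (a point): centre of the loose oak packing block, 44 mm (x) x 85 mm (y, its length) x 38 mm (z), about 0.12 kg; at the start it lies flat on the bench, its centre 19 mm up; z up
- stone: dark grey dressing stone, a 24 x 95 x 24 mm bar lying flat; bystander, leave alone; origin under its middle, y along its length
- bolt: hexagon bolt standing on its head, 22 mm wide, 48 mm tall; bystander, leave alone; origin under its middle
- hexkey: L-shaped hexagon key, 29 x 94 x 6 mm, lying flat; bystander, leave alone; origin under its middle
- block: the same oak block; origin at the middle of its underside
Mind the look-alikes: they are no part of the job. Leave any purple look-alike of the block alone.

How it is judged:
By the outcome, as a careful person would: the job done as asked, in the order asked, and still so for the second after the job is handed in, while the arm keeps its last pose, push and grip.
It also fails if it takes over 72 s, if anything falls off the work surface, if the arm or the gripper's body presses on something with over 40 N, if the wrist force passes 120 N, or if a joint passes its speed limit or range.

## Working session

There is one attempt and no reset: what is moved stays moved. The work goes in short steps, Python scripts to look and compute and a tool call to move; the robot and the scene stay as the last step left them, time stands still between calls to the robot, and variables do not carry over. Pictures are saved under pics/ and viewed, at most 10 in all, crops included, and the job is handed in when it is done.

Besides the shell and the picture viewer there is one more tool, called after "Call:" as name(argument=value, ...) on one line, values as JSON. move_arm: Moves the arm, as the interface text tells. Shifts and turns lie within -1 to 1; 1 stands for 120 mm of shift or 2 pi rad of turn. Its arguments: {"type":"object","properties":{"targets":{"type":"array"}},"required":["targets"]}

```bash
mkdir -p pics
cat > h.py <<'E'
import numpy as np, cv2
from station import bot, optics
def cloud(d):
    h,w=d["range_z"].shape; f=h/2/np.tan(np.radians(d["fov_y"])/2)
    u,v=np.meshgrid(np.arange(w),np.arange(h)); z=d["range_z"]
    P=np.stack([(u-d["cx"])/f*z,-(v-d["cy"])/f*z,-z],-1)
    E=np.array(d["extrinsics"]); W=P@E[:3,:3].T+E[:3,3]; W[z==0]=np.nan
    return W
E
python3 - <<'E'
from h import *
ims=[]
for n in("top","scene"):
    d=optics.grab_frame(n); np.savez(n+"0.npz",**{k:d[k] for k in d}); cv2.imwrite(f"pics/{n}0.png",d["frame"]); print(n,d["fov_y"],d["cx"],d["cy"],np.round(d["extrinsics"],2).tolist(),[k for k in d])
print(bot.sense(),bot.tcp_to_grasp)
E
```

```text
top 52.119912321652166 280.7143652661125 210.98630937342713 [[-0.01, 0.99, -0.13, 519.88], [-1.0, -0.01, 0.0, -59.32], [-0.0, 0.13, 0.99, 1255.67], [0.0, 0.0, 0.0, 1.0]] ['frame', 'range_z', 'fov_y', 'cx', 'cy', 'extrinsics']
scene 53.36512567782463 286.47306523084285 207.26922053283135 [[-0.88, 0.34, -0.32, 305.67], [-0.47, -0.63, 0.62, 644.88], [0.01, 0.7, 0.71, 911.23], [0.0, 0.0, 0.0, 1.0]] ['frame', 'range_z', 'fov_y', 'cx', 'cy', 'extrinsics']
{'clock': 0.1, 'joint_positions': array([ 1.0655192 ,  0.42665672,  0.07387339,  1.60653181, -0.03411001,
        1.11080256, -0.06712727]), 'qvel': array([ 0.00265665, -0.00232233,  0.00082879,  0.00103155,  0.00016845,
       -0.00064432, -0.00088713]), 'effort': array([ 9.87364096e-03, -9.51519442e+01,  3.77233878e+00, -4.64392662e+01,
        1.96661678e-02,  6.54705131e-03,  6.27835448e-05]), 'ee_pos': array([ 234.95592948, -632.40127677,  230.69466874]), 'orientation': array([-3.14045682e+00,  7.82881913e-05,  3.55695600e-01]), 'contact_force': array([-0.34974301, -0.59304301, -0.10395612]), 'torque': array([-0.01612055,  0.0095125 , -0.00973593]), 'grasp_force': 0.0, 'width': 1.000999056148632} -18.700000000000003
```

View pics/top0.png

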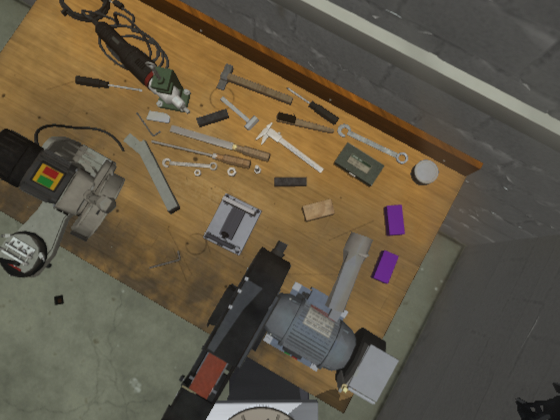

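View pics/scene0.png

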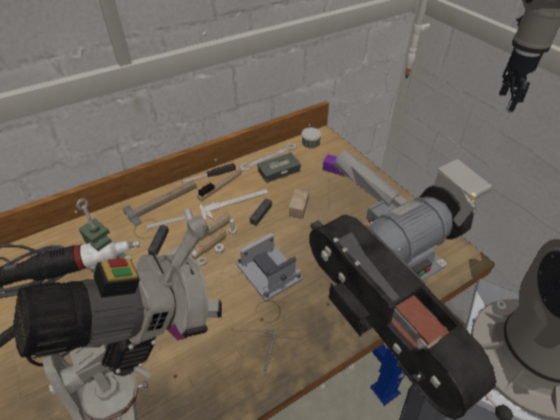

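The top view shows the jig near (235,222), the oak block at (318,211), the stone at (290,182), and a belt grinder around (290,310) between the base and the work. The purple look-alikes are at (394,220) and (385,267). Next I'll measure.

Run:
```python
from h import *
d=dict(np.load("top0.npz")); W=cloud(d)
for n,(u,v) in dict(jigc=(235,222),block=(318,211),stone=(290,182),grinder=(300,310),belt=(250,290),belttip=(278,247),tubetip=(357,240),tube=(345,280)).items(): print(n,W[v,u].round())
# block: oak segmentation by height
r=(slice(190,232),slice(295,340)); w=W[r]; m=(w[...,2]>28)&(w[...,2]<50)
p=w[m]; print("block top",len(p),p.mean(0).round(1)); 
R=cv2.minAreaRect(p[:,:2].astype(np.float32)); print(R)
print(cv2.boxPoints(R).round(1).tolist())
r=(slice(185,262),slice(195,272)); w=W[r]
for lo,hi in((6,14),(20,28),(60,76),(78,100)):
    p=w[(w[...,2]>lo)&(w[...,2]<hi)]
    if len(p)>5: R=cv2.minAreaRect(p[:,:2].astype(np.float32)); print(lo,hi,len(p),np.median(p,0).round(1),R,cv2.boxPoints(R).round(0).tolist())
# obstacle max height grid
q=W.reshape(-1,3); q=q[~np.isnan(q[:,0])]
print("max height grid, rows x 100..900, cols y 350..-700")
for x in range(850,50,-50):
    print(x,[int(max(0,q[(abs(q[:,0]-x)<25)&(abs(q[:,1]-y)<25),2].max(initial=-1))) for y in range(350,-700,-50)])
c=cv2.resize(d["frame"][170:260,190:350],None,fx=5,fy=5,interpolation=cv2.INTER_CUBIC); cv2.imwrite("pics/c0.png",c)
```

```text
jigc [651.  73.  21.]
block [ 679. -166.   35.]
stone [766. -87.  24.]
grinder [ 414. -106.  158.]
belt [464.  19. 158.]
belttip [575. -51.  86.]
tubetip [ 586. -250.  180.]
tube [ 487. -220.  160.]
block top 461 [ 684.5 -166.2   38.4]
((685.38037109375, -166.5281219482422), (45.00465774536133, 85.18115997314453), 14.574906349182129)
[[652.9000244140625, -131.0], [674.2999877929688, -213.39999389648438], [717.9000244140625, -202.10000610351562], [696.4000244140625, -119.5999984741211]]
6 14 1047 [646.   76.7  10.3] ((650.1826171875, 81.00770568847656), (221.13543701171875, 222.4282989501953), 86.58765411376953) [[533.0, -23.0], [755.0, -36.0], [768.0, 185.0], [546.0, 198.0]]
20 28 392 [650.6  81.   24.5] ((652.6644287109375, 81.35954284667969), (115.22889709472656, 131.64967346191406), 63.221378326416016) [[568.0, 60.0], [685.0, 0.0], [737.0, 103.0], [620.0, 162.0]]
60 76 185 [693.   64.7  69.8] ((652.718017578125, 86.01190185546875), (99.67950439453125, 118.64130401611328), 58.36414337158203) [[576.0, 75.0], [677.0, 12.0], [729.0, 97.0], [628.0, 160.0]]
78 100 138 [594.3 107.9  93.9
[... 881 characters left out ...]
 43, 37, 5, 0, 0, 0, 0]
450 [6, 6, 7, 7, 8, 160, 164, 165, 166, 154, 143, 165, 160, 8, 6, 6, 2, 0, 0, 0, 0]
400 [0, 4, 7, 8, 70, 165, 165, 167, 166, 173, 170, 157, 18, 6, 5, 7, 0, 0, 0, 0, 0]
350 [0, 0, 0, 5, 161, 163, 166, 166, 166, 174, 173, 173, 221, 221, 6, 0, 0, 0, 0, 0, 0]
300 [0, 0, 0, 0, 161, 165, 167, 160, 132, 163, 170, 183, 221, 222, 220, 0, 0, 0, 0, 0, 0]
250 [0, 0, 0, 155, 150, 160, 163, 7, 7, 44, 142, 228, 218, 219, 0, 0, 0, 0, 345, 386, 318]
200 [0, 0, 149, 156, 158, 160, 0, 0, 5, 8, 6, 130, 218, 215, 0, 0, 0, 0, 350, 379, 0]
150 [0, 0, 150, 154, 157, 157, 20, 18, 17, 7, 7, 8, 5, 0, 0, 0, 0, 0, 0, 0, 83]
100 [0, 0, 0, 0, 9, 17, 26, 20, 24, 18, 7, 5, 2, 0, 0, 0, 0, 0, 0, 0, 79]
```

View pics/c0.png

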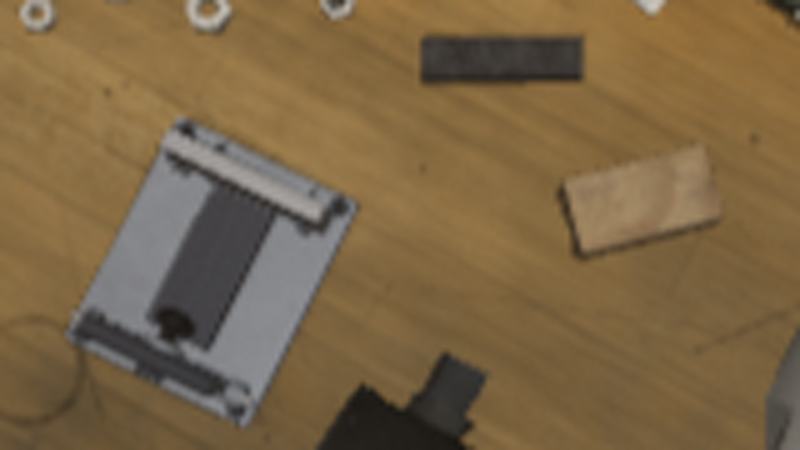

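Run:
```python
from h import *
for n in("top","scene"):
    W=cloud(dict(np.load(n+"0.npz"))).reshape(-1,3); W=W[~np.isnan(W[:,0])]
    def line(lo,hi,x0,x1,y0,y1):
        p=W[(W[:,2]>lo)&(W[:,2]<hi)&(W[:,0]>x0)&(W[:,0]<x1)&(W[:,1]>y0)&(W[:,1]<y1)]
        if len(p)<8: print(n,"few",len(p));return
        R=cv2.minAreaRect(p[:,:2].astype(np.float32)); _,_,vt=np.linalg.svd(p[:,:2]-p[:,:2].mean(0)); t=np.degrees(np.arctan2(vt[0,1],vt[0,0]))
        print(n,len(p),p.mean(0).round(1),"rect c",np.round(R[0],1),np.round(R[1],1),round(R[2],1),"dir",t.round(1),p[:,2].max().round(1))
    line(64,78,650,740,5,125)   # fence top
    line(80,104,555,630,50,160) # bar
    line(6,14,560,745,10,175)  # base
    line(20,28,590,700,50,120)  # bed
    line(30,46,640,730,-230,-110)  # block
```

```text
top 162 [695.2  59.7  70.2] rect c [693.9  60.3] [99.7 14.8] 62.9 dir -117.0 75.9
top 133 [594.5 109.5  94.1] rect c [594.5 109.6] [80.1 10.9] 63.2 dir -116.8 100.6
top 1003 [645.8  83.6  10.3] rect c [649.8  92.8] [177.2 161.7] 1.0 dir -140.2 14.0
top 357 [650.8  81.7  24.3] rect c [645.5  84.7] [ 40.3 100.8] 63.7 dir 157.5 28.0
top 458 [ 684.6 -166.4   38.4] rect c [ 685.4 -166.5] [45.  85.2] 14.6 dir 104.3 44.8
scene 165 [695.7  60.2  68.7] rect c [696.8  58.9] [98.1 14.2] 63.0 dir 63.4 72.7
scene 175 [594.9 111.6  90.9] rect c [594.9 109.4] [78.7 12.9] 63.9 dir 63.4 97.3
scene 930 [647.1  98.7   9.3] rect c [648.5  82.5] [119.8 148.4] 63.0 dir 163.3 14.0
scene 287 [661.4  77.3  23.3] rect c [642.3  85. ] [ 40.2 113.4] 63.2 dir 152.4 27.9
scene 316 [ 684.2 -164.7   36.7] rect c [ 685.5 -167.9] [43.9 88.7] 14.5 dir 103.8 42.0
```

Fused estimate: the jig origin is at (658.2, 77.8) with yaw -26.9°, the gate is upright, and the block is at (685.4, -166.8) with yaw 14.4°. Sizes and heights agree with the given ones. Starting the travel with the fingers shut, raised above the grinder.

Call:
move_arm(targets=[[-1,0,0,-0.3,0],[-1,0,0,-0.7,0],[-1,0.1,-0.1,-1,0],[-1,0.3,-0.28,-1,0],[-1,0.5,-0.47,-1,0],[-1,0.7,-0.66,-1,0],[-1,0.9,-0.85,-1,0],[-1,1,-0.95,-1,0]])

```text
clock: 1.1
ee_pos: [308.6, -482.6, 351.3]
orientation: [-3.141, -0.0, 0.357]
contact_force: [-0.3, -0.6, 0.2]
width: -0.0
grasp_force: 0.0
```

Call:
move_arm(targets=[[-1,0.15,-0.15,0,0],[-1,0.3,-0.3,0,0],[-1,0.45,-0.45,0,0],[-1,0.6,-0.6,0,0],[-1,0.8,-0.75,0,0],[-1,1,-0.95,0,0]])

```text
clock: 1.85
ee_pos: [380.8, -335.2, 351.1]
orientation: [-3.141, 0.0, 0.355]
contact_force: [0.5, 0.3, 1.5]
width: -0.001
grasp_force: 0.0
```

Call:
move_arm(targets=[[-1,0.15,-0.15,0,0],[-1,0.3,-0.3,0,0],[-1,0.45,-0.45,0,0],[-1,0.6,-0.6,0,0],[-1,0.8,-0.75,0,0],[-1,1,-0.95,0,0]])

```text
clock: 2.6
ee_pos: [453.8, -186.7, 351.2]
orientation: [-3.141, 0.0, 0.354]
contact_force: [0.7, -0.6, -1.5]
width: -0.001
grasp_force: 0.0
```

Call:
move_arm(targets=[[-1,0.15,-0.15,0,0],[-1,0.3,-0.3,0,0],[-1,0.45,-0.45,0,0],[-1,0.6,-0.6,0,0],[-1,0.8,-0.75,0,0],[-1,1,-0.95,0,0]])

```text
clock: 3.35
ee_pos: [526.8, -38.2, 351.2]
orientation: [-3.142, 0.0, 0.354]
contact_force: [1.2, 0.4, 0.1]
width: -0.003
grasp_force: 0.0
```

Call:
move_arm(targets=[[-1,0.2,-0.1,0,-0.025],[-1,0.4,-0.2,0,-0.05],[-1,0.6,-0.3,0,-0.075],[-1,0.8,-0.4,0,-0.1],[-1,0.9,-0.5,0,-0.125],[-1,1,-0.6,0,-0.15],[-1,1,-0.7,0,-0.175],[-1,1,-0.75,0,-0.2]])

```text
clock: 4.35
ee_pos: [607.5, 88.2, 350.9]
orientation: [-3.141, -0.0, 1.618]
contact_force: [-0.7, -0.2, 0.7]
width: -0.001
grasp_force: 0.0
```

```bash
cat >> h.py <<'E'
O=np.array([658.2,77.8]); Y=np.radians(-26.9)
ex=np.array([np.cos(Y),np.sin(Y)]); ey=np.array([-np.sin(Y),np.cos(Y)])
def jig(x,y): return O+x*ex+y*ey
def injig(p): return np.array([(p[:2]-O)@ex,(p[:2]-O)@ey,p[2]])
def go(xy,z,yaw):
    s=bot.sense(); t=s["orientation"][2]; p=s["ee_pos"]
    d=np.asarray(xy)-p[:2]; c,n=np.cos(t),np.sin(t)
    dy=(yaw-t+np.pi)%(2*np.pi)-np.pi
    print("t",round(s["clock"],2),"p",p.round(1),"jig",injig(p).round(1),"yaw",t.round(3),"F",s["contact_force"].round(1),"w",round(s["width"],3),"q7",s["joint_positions"][6].round(2))
    print("shift units",np.round([(d@[c,n])/120,(d@[n,-c])/120,(p[2]-z)/120,-dy/2/np.pi],3))
YG=np.radians(153.1)
E
python3 -c "
from h import *
go(jig(-44,0),130,YG)
W=cloud(dict(np.load('top0.npz'))).reshape(-1,3); q=W[(W[:,2]>100)&(W[:,0]>380)&(W[:,0]<620)&(W[:,1]>0)&(W[:,1]<150)]
J=np.array([injig(p) for p in q]); i=np.argsort(-J[:,0])[:5]; print(J[i].round()); 
for y in range(-90,60,20):
    k=J[abs(J[:,1]-y)<10]; print(y,len(k),k[:,0].max().round() if len(k) else '')
"
```

```text
t 4.35 p [607.5  88.2 350.9] jig [-49.9 -13.7 350.9] yaw 1.618 F [-0.7 -0.2  0.7] w -0.001 q7 -0.36
shift units [ 0.075  0.099  1.841 -0.168]
[[ -50. -112.  130.]
 [ -53. -114.  136.]
 [ -54. -112.  138.]
 [ -56. -112.  133.]
 [ -58. -114.  136.]]
-90 0 
-70 0 
-50 0 
-30 1 -69.0
-10 0 
10 0 
30 1 -71.0
50 0
```

Call:
move_arm(targets=[[-1,0.02,0.02,-0.0,-0.025],[-1,0.04,0.05,0.15,-0.05],[-1,0.06,0.08,0.3,-0.075],[-1,0.075,0.1,0.45,-0.1],[-1,0.075,0.1,0.6,-0.12],[-1,0.075,0.1,0.75,-0.14],[-1,0.075,0.1,0.9,-0.16],[-1,0.075,0.1,1,-0.168]])

```text
clock: 5.35
ee_pos: [619.0, 96.6, 230.0]
orientation: [-3.141, -0.001, 2.67]
contact_force: [0.6, 0.8, 0.4]
width: -0.002
grasp_force: 0.0
```

Call:
move_arm(targets=[[-1,0,0,0.2,0],[-1,0,0,0.4,0],[-1,0,0,0.6,0],[-1,0,0,0.7,0],[-1,0,0,0.75,0]])

```text
clock: 5.98
ee_pos: [619.1, 97.3, 140.9]
orientation: [-3.141, -0.001, 2.668]
contact_force: [0.3, -0.8, 0.5]
width: -0.001
grasp_force: 0.0
```

```bash
python3 -c "
from h import *
go(jig(-44,0),74,YG)
d=optics.grab_frame('scene'); cv2.imwrite('pics/s1.png',cv2.resize(d['frame'][180:340,170:370],None,fx=3,fy=3))
"
```

```text
t 5.97 p [619.1  97.3 140.9] jig [-43.7  -0.3 140.9] yaw 2.668 F [ 0.3 -0.8  0.5] w -0.001 q7 0.47
shift units [ 0.002  0.003  0.557 -0.001]
```

View pics/s1.png

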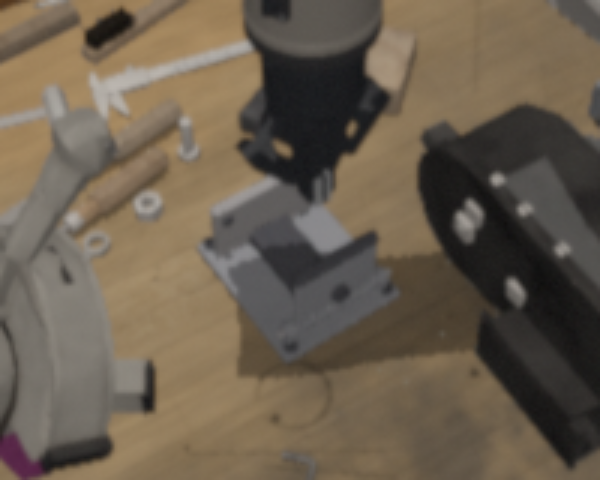

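The closed fingertips (320,190) hang behind the gate's bar, on the fence side. Lower and pull.

Call:
move_arm(targets=[[-1,0,0,0.2,0],[-1,0,0,0.4,0],[-1,0,0,0.56,0],[-1,0,0,0.56,0]])

```text
clock: 6.52
ee_pos: [618.6, 97.5, 73.3]
orientation: [-3.141, -0.001, 2.668]
contact_force: [0.1, -0.3, 0.1]
width: -0.005
grasp_force: 0.0
```

Call:
move_arm(targets=[[-1,0.06,0,0,0],[-1,0.12,0,0,0],[-1,0.18,0,0,0],[-1,0.24,0,0.02,0],[-1,0.3,0,0.05,0],[-1,0.36,0,0.07,0],[-1,0.42,0,0.08,0],[-1,0.48,0,0.08,0]])

```text
clock: 7.52
ee_pos: [567.2, 124.1, 64.4]
orientation: [-3.142, -0.0, 2.668]
contact_force: [0.7, -1.0, -0.2]
width: 0.003
grasp_force: 0.0
```

Call:
move_arm(targets=[[-1,0,0,-0.3,0],[-1,0,0,-0.7,0],[-1,0,0,-1,0]])

```text
clock: 7.9
ee_pos: [567.7, 124.2, 186.4]
orientation: [3.141, 0.001, 2.668]
contact_force: [-0.8, 0.4, -1.3]
width: -0.0
grasp_force: 0.0
```

```bash
python3 -c "
from h import *
go((685.4,-166.8),150,np.radians(104.4))
d=optics.grab_frame('scene'); cv2.imwrite('pics/s2.png',cv2.resize(d['frame'][180:340,170:370],None,fx=3,fy=3))
W=cloud(d).reshape(-1,3); J=np.c_[(W[:,:2]-O)@ex,(W[:,:2]-O)@ey,W[:,2]]
k=J[(J[:,0]>-145)&(J[:,0]<-90)&(abs(J[:,1])<38)&(J[:,2]>25)&(J[:,2]<90)]; print(len(k),k.mean(0) if len(k) else '', np.percentile(k,[2,98],0) if len(k) else '')
"
```

```text
t 7.9 p [567.7 124.2 186.4] jig [-101.8    0.4  186.4] yaw 2.668 F [-0.8  0.4 -1.3] w -0.0 q7 0.45
shift units [-1.979 -1.711  0.304  0.135]
399 [-113.31916914    1.05234718   50.62343454] [[-131.83818212  -36.23139923   39.62211671]
 [ -90.87835721   37.39607078   60.46644199]]
```

View pics/s2.png

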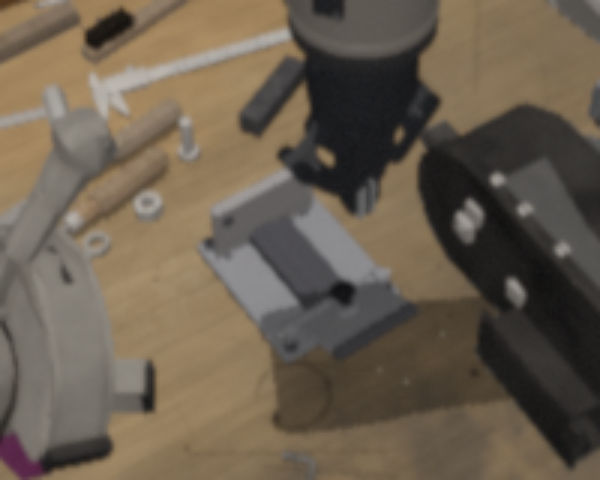

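The gate is lying down with its bar at the lower stop (375,325). Now to the block.

Call:
move_arm(targets=[[-1,-0.12,-0.1,0,0],[-1,-0.25,-0.22,0,0],[-1,-0.37,-0.32,0,0],[-1,-0.5,-0.43,0,0],[-1,-0.62,-0.54,0,0],[-1,-0.75,-0.65,0,0],[-1,-0.87,-0.75,0,0],[-1,-1,-0.86,0,0]])

```text
clock: 8.95
ee_pos: [627.9, -23.8, 184.6]
orientation: [3.141, -0.0, 2.668]
contact_force: [-0.3, -0.1, -0.5]
width: 0.003
grasp_force: 0.0
```

Call:
move_arm(targets=[[1,-0.12,-0.1,0,0.02],[1,-0.25,-0.22,0,0.04],[1,-0.37,-0.32,0.05,0.06],[1,-0.5,-0.43,0.1,0.08],[1,-0.62,-0.54,0.15,0.1],[1,-0.75,-0.65,0.2,0.12],[1,-0.87,-0.75,0.25,0.135],[1,-0.98,-0.85,0.3,0.135]])

```text
clock: 9.95
ee_pos: [686.0, -168.2, 148.2]
orientation: [-3.142, 0.0, 1.82]
contact_force: [0.1, -0.2, -0.6]
width: 0.999
grasp_force: 0.0
```

```bash
python3 -c "
from h import *
go((685.4,-166.8),6,np.radians(104.4))
"
```

```text
t 9.95 p [ 686.  -168.2  148.2] jig [ 136.1 -206.8  148.2] yaw 1.82 F [ 0.1 -0.2 -0.6] w 0.999 q7 0.15
shift units [ 0.013 -0.002  1.185 -0.   ]
```

Call:
move_arm(targets=[[1,0.01,0,0.2,0],[1,0.01,0,0.4,0],[1,0.01,0,0.6,0],[1,0.01,0,0.75,0],[1,0.01,0,0.85,0],[1,0.01,0,0.9,0]])

```text
clock: 10.7
ee_pos: [685.3, -165.9, 40.0]
orientation: [-3.141, -0.0, 1.82]
contact_force: [-0.6, 0.4, 0.2]
width: 0.997
grasp_force: 0.0
```

Call:
move_arm(targets=[[1,0,0,0.1,0],[1,0,0,0.2,0],[1,0,0,0.27,0],[1,0,0,0.27,0],[-1,0,0,0.27,0],[-1,0,0,0.27,0],[-1,0,0,0.27,0],[-1,0,0,0.27,0]])

```text
clock: 11.7
ee_pos: [685.7, -166.0, 8.8]
orientation: [3.141, 0.0, 1.82]
contact_force: [-0.7, -0.3, 5.7]
width: 0.503
grasp_force: 61.9
```

Call:
move_arm(targets=[[-1,0,0,0,0],[-1,0,0,-0.1,0],[-1,0,0,-0.2,0],[-1,0,0,-0.3,0],[-1,0,0,-0.45,0],[-1,0,0,-0.6,0],[-1,0,0,-0.8,0],[-1,0,0,-1,0]])

```text
clock: 12.7
ee_pos: [685.4, -165.9, 130.1]
orientation: [3.141, 0.0, 1.82]
contact_force: [0.4, 0.2, -0.7]
width: 0.505
grasp_force: 61.0
```

```bash
python3 -c "
from h import *
go(jig(-14,0),130,YG)
d=optics.grab_frame('scene'); cv2.imwrite('pics/s3.png',cv2.resize(d['frame'][120:320,220:420],None,fx=3,fy=3))
"
```

```text
t 12.7 p [ 685.4 -165.9  130.1] jig [ 134.5 -205.1  130.1] yaw 1.82 F [ 0.4  0.2 -0.7] w 0.505 q7 0.13
shift units [ 2.101e+00  1.930e-01  1.000e-03 -1.360e-01]
```

View pics/s3.png

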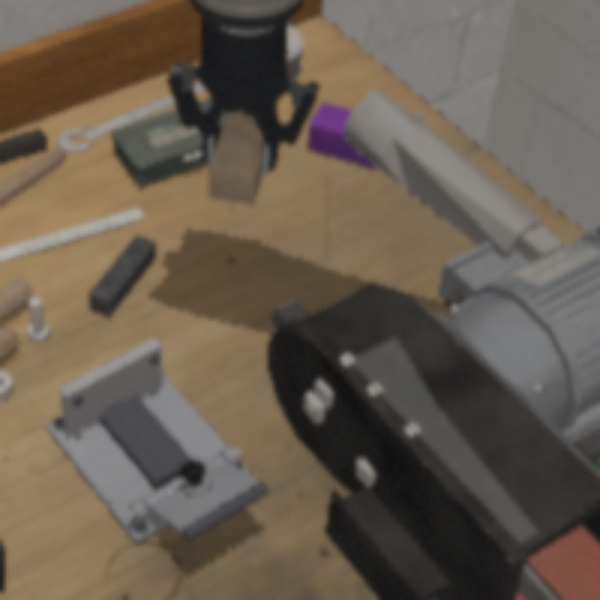

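The block is held level. Carry it to the bed.

Call:
move_arm(targets=[[-1,0.1,0.01,0,0],[-1,0.22,0.02,0,0],[-1,0.35,0.03,0,0],[-1,0.48,0.04,0,0],[-1,0.61,0.06,0,0],[-1,0.74,0.07,0,0],[-1,0.87,0.08,0,0],[-1,1,0.1,0,0]])

```text
clock: 13.75
ee_pos: [667.2, -45.7, 128.2]
orientation: [3.142, 0.0, 1.82]
contact_force: [0.1, 0.1, -1.2]
width: 0.506
grasp_force: 61.1
```

Call:
move_arm(targets=[[-1,0.13,0.01,0,-0.02],[-1,0.25,0.02,0,-0.04],[-1,0.38,0.03,0,-0.06],[-1,0.52,0.04,0,-0.08],[-1,0.65,0.06,0,-0.1],[-1,0.8,0.07,0,-0.12],[-1,0.92,0.08,0,-0.136],[-1,1,0.1,0,-0.136]])

```text
clock: 14.75
ee_pos: [649.2, 73.6, 128.1]
orientation: [3.141, -0.0, 2.674]
contact_force: [-0.3, 0.5, -0.8]
width: 0.504
grasp_force: 61.1
```

```bash
python3 -c "
from h import *
go(jig(-14,0),50,YG)
d=optics.grab_frame('top'); W=cloud(d).reshape(-1,3); J=np.c_[(W[:,:2]-O)@ex,(W[:,:2]-O)@ey,W[:,2]]
def rep(n,k):
    if len(k)>8: R=cv2.minAreaRect(k[:,:2].astype(np.float32)); print(n,len(k),k.mean(0).round(1),np.round(R[0],1),np.round(R[1],1),round(R[2],1))
rep('fence',J[(abs(J[:,0]-41)<15)&(abs(J[:,1])<55)&(J[:,2]>62)&(J[:,2]<78)])
rep('bar',J[(J[:,0]<-110)&(J[:,0]>-150)&(abs(J[:,1])<45)&(J[:,2]>45)&(J[:,2]<70)])
rep('bed',J[(J[:,0]<30)&(J[:,0]>-50)&(abs(J[:,1])<24)&(J[:,2]>20)&(J[:,2]<28)])
rep('blk',J[(J[:,0]<40)&(J[:,0]>-70)&(abs(J[:,1])<60)&(J[:,2]>115)&(J[:,2]<170)])
d=optics.grab_frame('scene');W=cloud(d).reshape(-1,3); J=np.c_[(W[:,:2]-O)@ex,(W[:,:2]-O)@ey,W[:,2]]
k=J[(J[:,0]<40)&(J[:,0]>-70)&(abs(J[:,1])<24)&(J[:,2]>105)&(J[:,2]<165)]; print(len(k),np.percentile(k,[1,3,50,97],0).round(1))
"
```

```text
t 14.75 p [649.2  73.6 128.1] jig [ -6.1  -7.8 128.1] yaw 2.674 F [-0.3  0.5 -0.8] w 0.504 q7 0.52
shift units [0.066 0.065 0.651 0.   ]
fence 11 [ 44.3 -43.7  70.2] [ 45.4 -42.2] [14.8  6. ] 71.3
bar 52 [-126.    27.    57.9] [-128.    23.4] [35.1 15.2] 72.2
497 [[-48.1 -23.3 120.1]
 [-47.7 -22.5 123.4]
 [-30.6  -0.7 155.2]
 [  9.4  20.1 159.5]]
```

Call:
move_arm(targets=[[-1,0.04,0.04,0,0],[-1,0.066,0.065,0,0],[-1,0.066,0.065,0.1,0],[-1,0.066,0.065,0.25,0],[-1,0.066,0.065,0.4,0],[-1,0.066,0.065,0.55,0],[-1,0.066,0.065,0.65,0],[-1,0.066,0.065,0.65,0]])

```text
clock: 15.85
ee_pos: [645.3, 83.1, 49.0]
orientation: [-3.141, -0.001, 2.674]
contact_force: [-0.6, 0.1, -0.4]
width: 0.502
grasp_force: 61.1
```

```bash
python3 -c "
from h import *
go(jig(-9.5,0),33,YG)
d=optics.grab_frame('scene'); cv2.imwrite('pics/s4.png',cv2.resize(d['frame'][210:320,210:330],None,fx=5,fy=5))
"
```

```text
t 15.85 p [645.3  83.1  49. ] jig [-13.9  -1.1  49. ] yaw 2.674 F [-0.6  0.1 -0.4] w 0.502 q7 0.44
shift units [-0.036  0.009  0.133  0.   ]
```

View pics/s4.png

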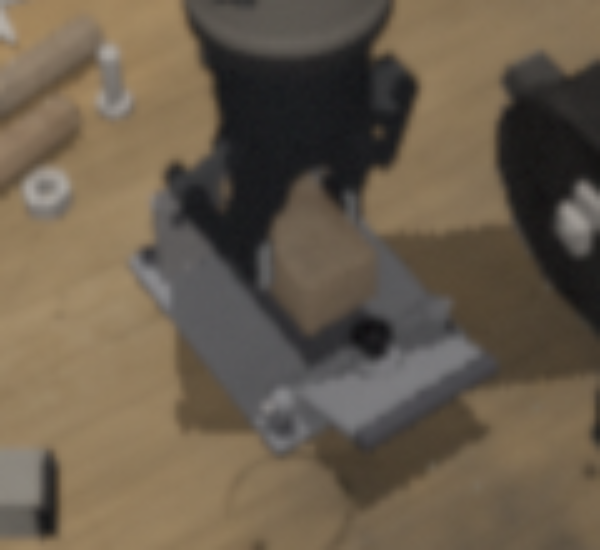

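The block (325,270) is in line over the bed, just behind the gate. Lower it to contact, then ease it to the fence.

Call:
move_arm(targets=[[-1,0,0.008,0.05,0],[-1,0,0.008,0.09,0],[-1,0,0.008,0.12,0],[-1,0,0.008,0.128,0],[-1,0,0.008,0.128,0]])

```text
clock: 16.52
ee_pos: [646.3, 83.9, 34.8]
orientation: [3.142, -0.0, 2.674]
contact_force: [-0.4, 1.1, -0.9]
width: 0.504
grasp_force: 61.1
```

Call:
move_arm(targets=[[-1,-0.01,0,0,0],[-1,-0.02,0,0,0],[-1,-0.03,0,0,0],[-1,-0.038,0,0,0],[-1,-0.038,0,0,0]])

```text
clock: 17.15
ee_pos: [650.4, 81.8, 34.8]
orientation: [3.142, 0.0, 2.674]
contact_force: [-0.7, -0.3, -1.5]
width: 0.503
grasp_force: 61.1
```

Call:
move_arm(targets=[[-1,-0.006,0,0.005,0],[-1,-0.012,0,0.01,0],[-1,-0.012,0,0.01,0]])

```text
clock: 17.52
ee_pos: [651.4, 81.4, 33.5]
orientation: [-3.142, -0.0, 2.674]
contact_force: [-2.5, 0.2, -0.4]
width: 0.503
grasp_force: 61.3
```

Call:
move_arm(targets=[[-1,-0.006,0,0.005,0],[-1,-0.01,0,0.01,0],[-1,-0.01,0,0.01,0]])

```text
clock: 17.9
ee_pos: [651.5, 81.5, 32.8]
orientation: [-3.141, -0.002, 2.675]
contact_force: [-13.3, 1.7, 12.8]
width: 0.505
grasp_force: 62.8
```

The forces show the block seated on the bed and against the fence. Release and rise.

Call:
move_arm(targets=[[0.3,0.01,0,0,0],[0.4,0.01,0,0,0],[0.5,0.01,0,0,0],[0.7,0.01,0,0,0],[0.7,0.01,0,-0.1,0],[0.7,0.01,0,-0.3,0],[0.7,0.01,0,-0.6,0],[0.7,0.01,0,-1,0]])

```text
clock: 18.9
ee_pos: [651.3, 81.3, 154.7]
orientation: [3.142, -0.0, 2.674]
contact_force: [-0.2, -0.7, -0.5]
width: 0.85
grasp_force: 0.0
```

```bash
python3 -c "
from h import *
go(jig(-155,10),150,YG)
d=optics.grab_frame('scene'); cv2.imwrite('pics/s5.png',cv2.resize(d['frame'][210:320,210:330],None,fx=5,fy=5))
W=cloud(d).reshape(-1,3); J=np.c_[(W[:,:2]-O)@ex,(W[:,:2]-O)@ey,W[:,2]]
k=J[(J[:,0]<32)&(J[:,0]>-70)&(abs(J[:,1])<30)&(J[:,2]>56)&(J[:,2]<68)]; R=cv2.minAreaRect(k[:,:2].astype(np.float32)); print(len(k),k.mean(0),R)
k=J[(J[:,0]>-150)&(J[:,0]<-100)&(abs(J[:,1])<38)&(J[:,2]>25)&(J[:,2]<90)]; print(np.percentile(k,[2,98],0).round(1))
"
```

```text
t 18.9 p [651.3  81.3 154.7] jig [ -7.7   0.  154.7] yaw 2.674 F [-0.2 -0.7 -0.5] w 0.85 q7 0.52
shift units [1.227 0.086 0.039 0.   ]
457 [-10.56579576   1.06632171  60.99264692] ((-9.302875518798828, -0.15598487854003906), (82.04288482666016, 45.30411148071289), 0.2336197942495346)
[[-132.3  -36.8   44.3]
 [-101.    37.3   60.4]]
```

View pics/s5.png

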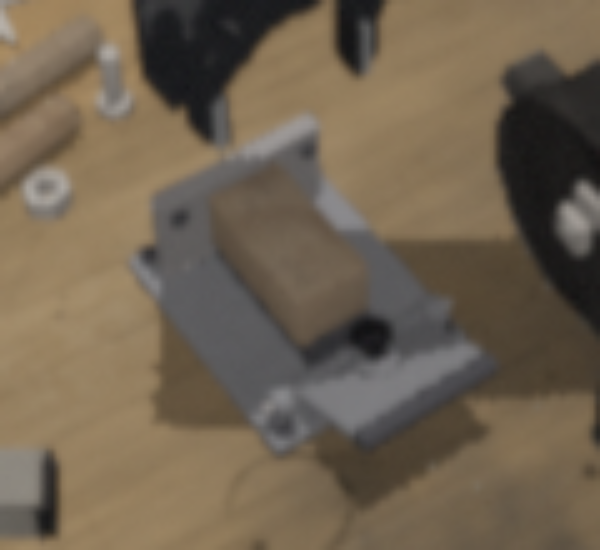

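The block lies squarely against the fence; the fitted footprint is 82 x 45 mm at 0.2° to the jig. Go outside the lowered gate with the fingers shut.

Call:
move_arm(targets=[[-1,0.15,0.02,0,0],[-1,0.3,0.04,0,0],[-1,0.45,0.06,0,0],[-1,0.6,0.08,0,0],[-1,0.75,0.08,0,0],[-1,0.9,0.08,0,0],[-1,1,0.08,0,0]])

```text
clock: 19.82
ee_pos: [547.8, 144.4, 152.4]
orientation: [-3.142, 0.0, 2.675]
contact_force: [0.9, -0.6, 0.5]
width: 0.003
grasp_force: 0.0
```

Call:
move_arm(targets=[[-1,0.13,0,0,0],[-1,0.27,0,0,0],[-1,0.27,0,0.15,0],[-1,0.27,0,0.35,0],[-1,0.27,0,0.55,0],[-1,0.27,0,0.75,0],[-1,0.27,0,0.9,0],[-1,0.27,0,0.97,0]])

```text
clock: 20.82
ee_pos: [519.5, 158.3, 34.6]
orientation: [-3.141, -0.001, 2.674]
contact_force: [0.2, 0.6, 0.8]
width: -0.004
grasp_force: 0.0
```

```bash
python3 -c "
from h import *
for x,z in((-145,38),(-138,48),(-129,58),(-118,65),(-105,71),(-87,74)): go(jig(x,10),z,YG)
"
```

```text
t 20.82 p [519.5 158.3  34.6] jig [-160.2    9.    34.6] yaw 2.674 F [0.2 0.6 0.8] w -0.004 q7 0.2
shift units [-0.126  0.008 -0.028  0.   ]
t 20.82 p [519.5 158.3  34.6] jig [-160.2    9.    34.6] yaw 2.674 F [0.2 0.6 0.8] w -0.004 q7 0.2
shift units [-0.185  0.008 -0.112  0.   ]
t 20.82 p [519.5 158.3  34.6] jig [-160.2    9.    34.6] yaw 2.674 F [0.2 0.6 0.8] w -0.004 q7 0.2
shift units [-0.26   0.007 -0.195  0.   ]
t 20.82 p [519.5 158.3  34.6] jig [-160.2    9.    34.6] yaw 2.674 F [0.2 0.6 0.8] w -0.004 q7 0.2
shift units [-0.351  0.007 -0.253  0.   ]
t 20.82 p [519.5 158.3  34.6] jig [-160.2    9.    34.6] yaw 2.674 F [0.2 0.6 0.8] w -0.004 q7 0.2
shift units [-0.46   0.007 -0.303  0.   ]
t 20.82 p [519.5 158.3  34.6] jig [-160.2    9.    34.6] yaw 2.674 F [0.2 0.6 0.8] w -0.004 q7 0.2
shift units [-0.61   0.007 -0.328  0.   ]
```

Call:
move_arm(targets=[[-1,-0.09,0,-0.01,0],[-1,-0.13,0,-0.03,0],[-1,-0.155,0,-0.07,0],[-1,-0.185,0,-0.11,0],[-1,-0.22,0,-0.155,0],[-1,-0.26,0,-0.195,0],[-1,-0.305,0,-0.225,0],[-1,-0.35,0,-0.25,0]])

```text
clock: 21.82
ee_pos: [557.6, 139.7, 66.8]
orientation: [3.141, 0.0, 2.675]
contact_force: [-1.8, 1.4, 0.4]
width: 0.002
grasp_force: 1.4
```

Call:
move_arm(targets=[[-1,-0.02,0,-0.01,0],[-1,-0.04,0,-0.02,0],[-1,-0.06,0,-0.03,0],[-1,-0.08,0,-0.04,0],[-1,-0.1,0,-0.05,0],[-1,-0.11,0,-0.05,0]])

```text
clock: 22.58
ee_pos: [569.1, 133.7, 72.0]
orientation: [-3.142, -0.0, 2.674]
contact_force: [-3.9, 2.6, 3.3]
width: 0.001
grasp_force: 2.3
```

```bash
cat >> h.py <<'E'
def gate(save=None):
    for n in("scene","top"):
        d=optics.grab_frame(n)
        if save and n=="scene": cv2.imwrite(save,cv2.resize(d['frame'][210:320,210:330],None,fx=5,fy=5))
        W=cloud(d).reshape(-1,3); J=np.c_[(W[:,:2]-O)@ex,(W[:,:2]-O)@ey,W[:,2]]
        for nm,k in(("bar",J[(J[:,0]>-135)&(J[:,0]<-55)&(abs(J[:,1])<39)&(abs(J[:,1]-10)>22)&(J[:,2]>78)&(J[:,2]<102)]),("blk",J[(J[:,0]<32)&(J[:,0]>-60)&(abs(J[:,1])<30)&(J[:,2]>56)&(J[:,2]<68)])):
            if len(k)>8: R=cv2.minAreaRect(k[:,:2].astype(np.float32)); print(n,nm,len(k),k.mean(0).round(1),np.round(R[0],1),np.round(R[1],1),round(R[2],1),"z max",k[:,2].max().round(1))
E
python3 -c "
from h import *
go(jig(-87,10),74,YG); gate('pics/s6.png')"
```

```text
t 22.57 p [569.1 133.7  72. ] jig [-104.8    9.5   72. ] yaw 2.674 F [-3.9  2.6  3.3] w 0.001 q7 0.32
shift units [-0.148  0.004 -0.017  0.   ]
scene bar 11 [-91.   37.1  86.4] [-90.8  37.1] [8.6 3.5] 30.5 z max 92.3
scene blk 265 [ 3.4  4.2 61.1] [-12.6   1.6] [42.6 89.8] 87.8 z max 66.1
top blk 478 [-11.3   0.4  62.3] [-14.1   1. ] [91.2 44.4] 0.3 z max 68.0
```

View pics/s6.png

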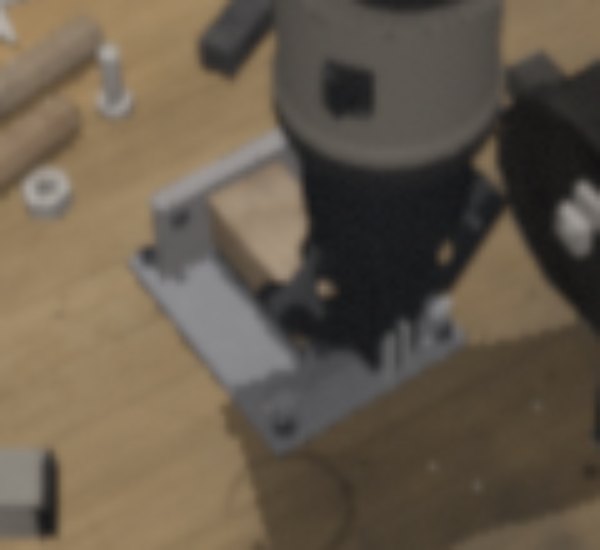

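The gate is nearly up and the pad is just meeting the block; the fingers push on the bar at (400,340). Ease on to upright.

Call:
move_arm(targets=[[-1,-0.02,0,-0.005,0],[-1,-0.04,0,-0.01,0],[-1,-0.06,0,-0.01,0],[-1,-0.08,0,-0.015,0],[-1,-0.1,0,-0.015,0],[-1,-0.12,0,-0.02,0],[-1,-0.135,0,-0.02,0],[-1,-0.135,0,-0.02,0]])

```text
clock: 23.68
ee_pos: [583.8, 126.4, 74.4]
orientation: [3.141, 0.0, 2.674]
contact_force: [-3.1, 3.0, 2.1]
width: -0.001
grasp_force: 1.9
```

```bash
python3 -c "
from h import *
go(jig(-87,10),74,YG); gate('pics/s7.png')
for n in ('scene','top'):
  for f in ('new','old'):
    d=optics.grab_frame(n) if f=='new' else dict(np.load(n+'0.npz'))
    W=cloud(d).reshape(-1,3); J=np.c_[(W[:,:2]-O)@ex,(W[:,:2]-O)@ey,W[:,2]]
    for s in (1,-1):
      k=J[(J[:,0]>-100)&(J[:,0]<-50)&(s*J[:,1]>28)&(s*J[:,1]<40)&(J[:,2]>82)&(J[:,2]<104)]
      print(n,f,s,len(k),np.median(k,0).round(1) if len(k) else '')
"
```

```text
t 23.68 p [583.8 126.4  74.4] jig [-88.3   9.6  74.4] yaw 2.674 F [-3.1  3.   2.1] w -0.001 q7 0.35
shift units [-0.011  0.003  0.003  0.   ]
scene bar 15 [-74.2  28.3  86.2] [-76.2   5.2] [67.7  8.2] 84.7 z max 95.3
scene blk 162 [11.6  6.1 61. ] [-0.6  8.5] [37.1 71.8] 77.2 z max 66.1
top blk 450 [-8.6 -0.3 62.4] [-12.2   0.9] [87.7 44.6] 0.2 z max 67.8
scene new 1 14 [-75.5  37.6  89.6]
scene new -1 1 [-68.8 -39.3  94.2]
scene old 1 29 [-72.4  35.   91.3]
scene old -1 24 [-71.9 -33.9  92.3]
top new 1 0 
top new -1 0 
top old 1 19 [-71.8  34.3  95. ]
top old -1 19 [-70.5 -33.7  93.9]
```

View pics/s7.png

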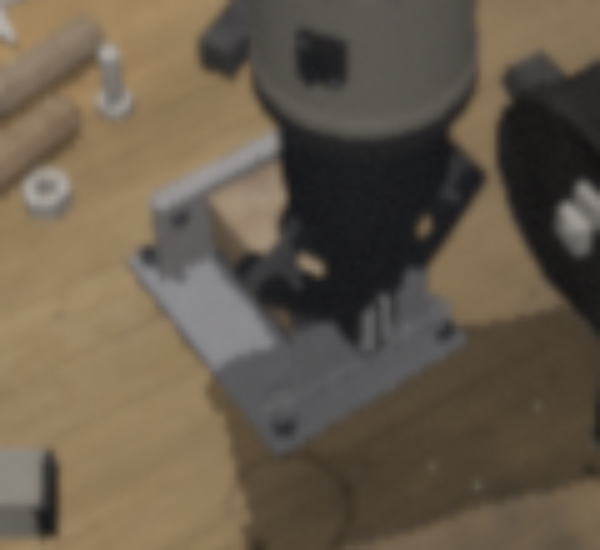

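Call:
move_arm(targets=[[-1,-0.006,0,0,0],[-1,-0.012,0,0,0],[-1,-0.016,0,0,0],[-1,-0.016,0,0,0],[-1,-0.016,0,0,0]])

```text
clock: 24.5
ee_pos: [585.3, 125.5, 74.4]
orientation: [3.142, -0.0, 2.674]
contact_force: [-3.7, 3.2, 3.2]
width: -0.001
grasp_force: 2.5
```

```bash
python3 -c "
from h import *
go(jig(-87,10),74,YG)
new=[optics.grab_frame('scene') for _ in range(4)]; print(bot.sense()['contact_force'])
old=[dict(np.load('scene0.npz'))]
for f,D in(('new',new),('old',old)):
    J=np.concatenate([(lambda W:np.c_[(W[:,:2]-O)@ex,(W[:,:2]-O)@ey,W[:,2]])(cloud(d).reshape(-1,3)) for d in D])
    k=J[(J[:,0]>-100)&(J[:,0]<-50)&(J[:,1]>35)&(J[:,1]<42)&(J[:,2]>70)&(J[:,2]<104)]
    print(f,len(k)/len(D))
    for z in range(70,100,5):
        m=k[abs(k[:,2]-z-2.5)<2.5]; print(z,len(m),np.median(m[:,0]).round(1) if len(m) else '',m[:,1].mean().round(1) if len(m) else '')
"
```

```text
t 24.5 p [585.3 125.5  74.4] jig [-86.6   9.6  74.4] yaw 2.674 F [-3.7  3.2  3.2] w -0.001 q7 0.35
shift units [0.003 0.004 0.003 0.   ]
[-3.96342022  3.58250887  3.27621034]
new 18.75
70 14 -73.1 37.0
75 11 -71.6 37.6
80 12 -73.0 37.4
85 19 -71.3 38.2
90 18 -73.5 37.4
95 1 -73.8 37.8
old 22.0
70 3 -70.7 38.0
75 4 -73.1 37.4
80 2 -72.0 38.3
85 4 -72.1 37.9
90 7 -70.4 37.1
95 2 -71.8 36.4
```

The bar matches its upright (half-way) position to about 1 mm. The steady push of about 5 N fits the pad's 12 N at half-way. Hand in.

```bash
python3 -c "
from station import bot
print(bot.close_job())"
```

```text
the job is handed in; nothing more can be done
None
```

The job is handed in: the gate was pulled down, the block was laid on the bed square against the fence and released, and the gate is back up, held by a steady push of about 5 N on its bar. The bar is within about 1 mm of upright, so the pad should be about half-way in, though I judged that from the bar position and the push force and did not see the pad itself.

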